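Punch the tag in the marking jig

TASK

Take the automatic centre punch out of its stand and, through the guide hole of the marking jig, press it straight down on the metal tag until its spring trips with a snap; stop there instead of ramming it on against its internal stop. Then put the punch back in its stand, upright with its collar resting on the block, let go, and leave the other things on the bench where they are.

Things in the scene. Friction and masses are not known exactly. Their poses are not given: they have to be found in the camera images.
- punch: automatic centre punch, round plain steel, 154 mm long, 0.26 kg, stands nose down in its stand. Origin on its axis at the collar's underside, z to the cap. Above: collar 22 mm wide, 6 mm high, then a ringed barrel 16 mm in diameter up to 86 mm, cap to 96 mm. Below: nose sleeve 12 mm in diameter, 42 mm long, from which a 5 mm pin stands out 16 mm, tip 58 mm below the origin
- punch_grip (a point): point on the punch's axis 58 mm above the collar's underside, a good height for the finger pads (the barrel can be held from 50 to 75 mm)
- punch_pin: the punch's sprung plunger pin, 5 mm in diameter, with the tip that touches the tag; its frame coincides with the punch's frame while the pin is out
- plunger (a joint): how far the pin is pushed in, m: 0 out, 0.008 at the internal stop. It pushes back with about 3 N at first, about 10 N at 4 to 5 mm, where the spring trips: within 2 mm more the force falls to about 4 N. Fully tripped once in by 6.5 mm. At 8 mm it meets the rigid stop and the force climbs steeply. The pin springs out by itself when the punch is lifted
- punch_tip (a point): tip of the pin, on the axis
- stand: fixed aluminium block 56 x 56 mm on a dark foot plate 78 x 78 mm, top 66 mm above the bench, with one vertical hole; origin under its centre on the bench, z up
- stand_hole (a point): centre of the stand's hole at the level of the block's top. The hole is 14.5 mm wide with a 3 mm chamfer and goes through; the punch hangs in it by its collar, pin free
- jig: fixed marking jig: grey base plate 74 x 94 mm, two aluminium posts and across them (along its y) a bridge 36 mm wide, 90 mm long and 18 mm thick, top 68 mm above the bench; origin under its centre on the bench, z up
- guide (a point): centre of the jig's guide hole, level with the bridge's top. 14.5 mm wide with a 3 mm chamfer, through the bridge; the punch's nose sleeve enters it. Below it the steel tag (26 x 44 mm) is fastened on an anvil on a jack screw whose height is set differently each time: the tag's top lies 22 to 46 mm below this point and must be found by feel
- wax_block: bystander: white paraffin block 32 x 44 x 18 mm, loose; origin under its centre
- mould_stack: bystander: small stack of steel base moulds 28 x 38 x 14 mm, loose; origin under its centre
- beaker: bystander: small glass beaker 52 mm wide, 65 mm high, loose; origin under its centre

How it is judged:
By the outcome, as a careful person would: the job done as asked, in the order asked, and still so for the second after the job is handed in, with the robot touching nothing.
It also fails if it takes over 64 s, if anything falls off the work surface, if the arm or the gripper's body presses on something with over 40 N, if the wrist force passes 120 N, or if a joint passes its speed limit or range.

ROBOT

A 7-joint arm with a two-finger parallel gripper is mounted at the origin on a cart in front of the work surface, level with it; the furniture and walls round the work are solid. World frame = base frame: x ahead of the robot, y to its left, z up, the work surface at z = 0. Lengths are in m, angles in rad, forces in N, time in s.
With the tool pointing down it reaches from about 0.4 to 0.9 m from the base axis. Payload 5.5 kg.
Tool frame: the origin (TCP) lies midway between the tips of the shut fingers; the grasp point (between the pads) lies 19 mm behind it; z points along the fingers, y is the direction in which the jaws open and shut (so a half turn about z gives the same grasp; the last joint's range is limited). The gripper opens to 92 mm and grips with 3 to 60 N. Pads are 19 mm wide; open, the fingers measure 130 mm over their backs; the gripper's body (75 mm by 190 mm) begins 47 mm behind the grasp point.
Start: joints at [-0.918, 0.501, -0.427, 1.55, 0.221, 1.138, -0.21], TCP at [0.247, 0.601, 0.192] pointing down, gripper open.
Joint ranges: [-2.88, 2.88], [-0.31, 2.03], [-1.54, 1.56], [0.2, 2.42], [-1.41, 4.55], [0.19, 2.02], [-2.57, 2.57]. Speed limits (rad/s): [2.57, 2.57, 3.14, 3.14, 3.14, 3.14, 3.14].

INTERFACE

Orientations are given as a unit quaternion [w, x, y, z].
In Python, from rig import env gives the robot as it stands. Calls block until the motion is done:
- env.move_ptp(position, orientation): joint-space move of the TCP to a pose.
- env.line_to(position, frame=None, vel=0.15): straight line of the TCP; frame=None keeps the orientation; vel is the mean speed in m/s.
- env.goto_joints(angles): joint-space move.
- env.set_gripper(opening): finger opening in m; the grip force is fixed at half the most; returns when the fingers have stopped.
- env.pause(seconds).
- env.inverse_kinematics(position, orientation): joint angles nearest the present ones, or None.
- env.get_state(): the state.
- env.snapshot(name): name is "side" or "top" or "wrist"; returns a dict with "frame" (480x640x3 uint8, red, green, blue), "fovy" (degrees; the focal length in pixels is half the picture's height over the tangent of half this angle, whatever the lens; pixels are square), "cx", "cy" (the principal point, pixels), "dist" ([k1, k2, p1, p2, k3] as OpenCV has them; the pictures are not rectified), "pose" (4x4, takes a point from camera to world coordinates). Camera axes: x right, y down, z forward; pixel columns grow to the right and rows downward; lengths in m; the calibration is good to about 2 mm. A picture is of the moment at which its call begins. There is no depth.
A pose or a line that the arm cannot do raises env.IKError and nothing moves.
- env.close_job(): hands the job in, once; it reports no verdict.
The state is a dict: "t": time; "joint_positions": joint angles; "dq": joint speeds; "joint_efforts": joint torques, N m; "eef_pos": TCP position; "ee_rot": TCP orientation; "wrist_force": force on the tool from outside, world axes, zero at the start; "ft_torque": the same for the moment, N m; "opening": finger opening in m.
Only numpy, scipy, OpenCV 4.12 (cv2) and the standard library are available. Lean on these libraries where they do the work, as an engineer would, in place of code of your own. Each camera call takes 0.05 s, during which the arm holds its last target.

## Working session

There is one attempt and no reset: what is moved stays moved. The work goes in short steps, each a Python script; the robot and the scene stay as the last script left them, time stands still between calls to the robot, and variables do not carry over. Pictures are saved under pics/ and viewed, and the job is handed in when it is done.

```bash
ls; mkdir -p pics
python3 - <<'E'
from rig import env
import cv2
s=env.get_state(); print(s)
for n in ["side","top","wrist"]:
    d=env.snapshot(n); cv2.imwrite(f"pics/{n}0.png",d["frame"][:,:,::-1])
    print(n,d["fovy"],d["cx"],d["cy"],d["dist"],d["pose"])
E
```

```text
pics
{'t': 0.0, 'joint_positions': array([-0.91781386,  0.50186562, -0.42675758,  1.55146338,  0.22083697,
        1.13829915, -0.21026987]), 'dq': array([-6.59283844e-04, -6.66873634e-06,  1.51962333e-03, -1.20744712e-03,
       -2.06359822e-03, -9.76760561e-05, -1.05133254e-04]), 'joint_efforts': array([-6.36523582e-04, -5.66590405e+01, -5.81583828e+00, -2.79113656e+01,
       -6.84356480e-02,  3.07769759e-02,  2.15255650e-04]), 'eef_pos': array([0.24676567, 0.60049582, 0.19085875]), 'ee_rot': array([-2.01403840e-04,  1.93623586e-01,  9.81075396e-01, -9.66142891e-04]), 'wrist_force': array([-0.40720704,  0.57241595,  0.58679351]), 'ft_torque': array([-0.03187784,  0.07264533, -0.03963629]), 'opening': 0.09179716942577776}
side 45.05806285122086 323.7724784319381 228.84184175293217 [0.00292364 0.         0.         0.         0.        ] [[-0.97514926 -0.09714209  0.19911637  0.36868729]
 [-0.2210322   0.48791969 -0.84444013  0.65821408]
 [-0.01512212 -0.8674663  -0.49726606  0.54964103]
 [ 0.          0.          0.          1.        ]]
top 44.669421528531686 322.29293585561385 234.57790555859648 [-0.16081629  0.          0.          0.          0.        ] [[ 0.00147188 -0.9980796   0.06192699  0.51404982]
 [-0.9999769  -0.00105809  0.00671427 -0.10938606]
 [-0.00663586 -0.06193544 -0.9980581   1.01108922]
 [ 0.          0.          0.          1.        ]]
wrist 63.76254976355105 312.6227035892844 244.2259701031154 [-0.03113937  0.          0.          0.          0.        ] [[ 0.3791583   0.89292241  0.24275206  0.18114763]
 [ 0.92533096 -0.36551862 -0.10079066  0.62824654]
 [-0.00126784  0.26284161 -0.96483816  0.38347384]
 [ 0.          0.          0.          1.        ]]
```

View pics/side0.png

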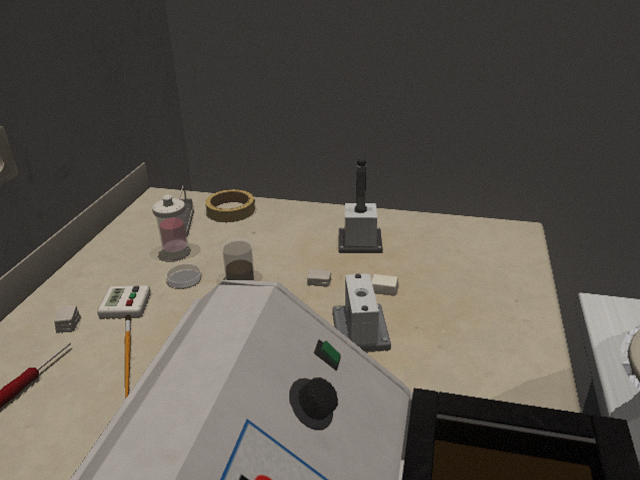

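View pics/top0.png

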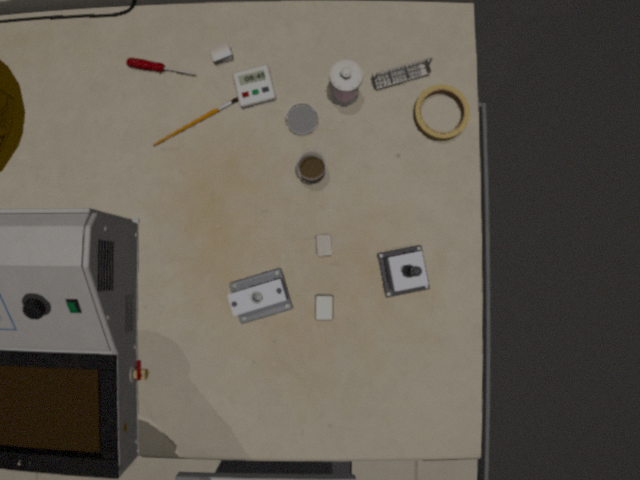

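View pics/wrist0.png

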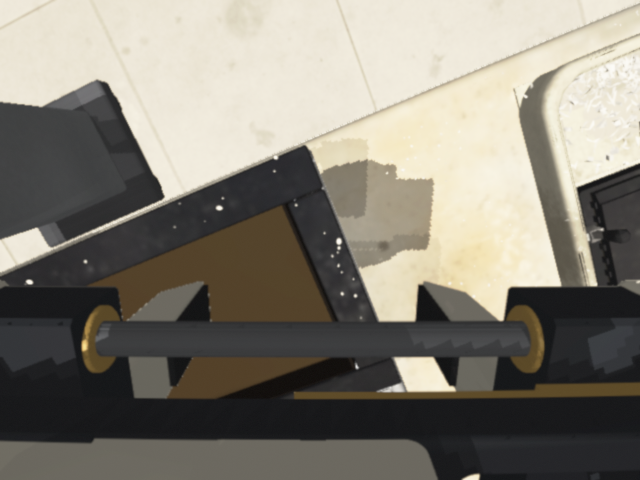

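The top view shows the jig near (258,296), the stand with the punch near (405,270), and bystanders between them. The side view shows an instrument between the arm and the work. I'll zoom in to measure.

```bash
cat > h.py <<'E'
import numpy as np, cv2
def cam(d):
    f=240/np.tan(np.radians(d["fovy"])/2)
    return np.array([[f,0,d["cx"]],[0,f,d["cy"]],[0,0,1.]]),np.array(d["dist"],float),np.array(d["pose"])
def rays(d,uv):
    K,D,P=cam(d); n=cv2.undistortPoints(np.array(uv,float).reshape(-1,1,2),K,D).reshape(-1,2)
    v=np.c_[n,np.ones(len(n))]@P[:3,:3].T
    return P[:3,3],v/np.linalg.norm(v,axis=1)[:,None]
def onz(d,uv,z):
    o,v=rays(d,uv); return o+v*((z-o[2])/v[:,2])[:,None]
def proj(d,X):
    K,D,P=cam(d); R=P[:3,:3].T
    return cv2.projectPoints(np.array(X,float).reshape(-1,3),cv2.Rodrigues(R)[0],-R@P[:3,3],K,D)[0].reshape(-1,2)
def tri(d1,u1,d2,u2):
    o1,a=rays(d1,[u1]);o2,b=rays(d2,[u2]);a=a[0];b=b[0]
    t=np.linalg.lstsq(np.c_[a,-b],o2-o1,rcond=None)[0]
    p,q=o1+a*t[0],o2+b*t[1]; return (p+q)/2,np.linalg.norm(p-q)
E
python3 - <<'E'
from rig import env
import cv2,pickle
D={n:env.snapshot(n) for n in("side","top")}
pickle.dump(D,open("d0.pkl","wb"))
t=D["top"]["frame"][:,:,::-1]; s=D["side"]["frame"][:,:,::-1]
z=lambda im,x,y,w,h,k:cv2.resize(im[y:y+h,x:x+w],None,fx=k,fy=k,interpolation=cv2.INTER_CUBIC)
cv2.imwrite("pics/t1.png",z(t,215,235,220,100,3.6))
cv2.imwrite("pics/s1.png",z(s,290,150,130,210,2.8))
E
```

```text
(no output)
```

View pics/t1.png

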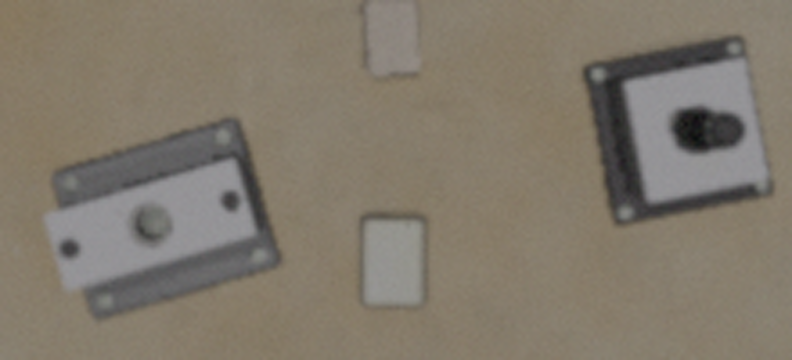

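View pics/s1.png

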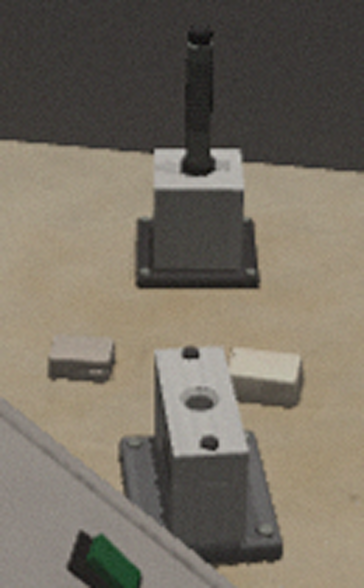

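Run:
```python
from h import *; import pickle
D=pickle.load(open("d0.pkl","rb")); T,S=D["top"],D["side"]
t=lambda p:((np.array(p)+.5)/3.6-.5+[215,235]); s=lambda p:((np.array(p)+.5)/2.8-.5+[290,150])
np.set_printoptions(precision=4,suppress=True)
print("hole top",onz(T,t((152,224)),.068),"side",onz(S,s((201,400)),.068), tri(T,t((152,224)),S,s((201,400))))
print("bolts top",onz(T,[t((69,248)),t((231,200))],.070),"side",onz(S,[s((191,353)),s((209,443))],.070))
print("stand corners",onz(T,[t(p) for p in[(622,80),(745,58),(770,187),(643,207)]],.066), onz(T,t((695,133)),.066))
print("stand corners side",onz(S,[s(p) for p in[(155,150),(242,151),(242,187),(153,186)]],.066))
print("cap top",onz(T,t((722,129)),.162),"side",onz(S,s((201,36)),.160),tri(T,t((722,129)),S,s((201,36))))
print("collar",onz(T,t((693,130)),.07),onz(S,s((199,165)),.068))
print("green",tri(T,(73,306),S,(327,353)),"knob",tri(T,(35,306),S,(318,397)),"corner",tri(T,(92,210),S,(275,285)),tri(T,(137,220),S,(275,285)), tri(T,(105,352),S,(410,388)))
print("blk",onz(T,[(118,352),(120,472)],.1))
for n,p,z in [("wax",(393,260),.018),("mould",(392,37),.014)]: print(n,onz(T,t(p),z))
print("beaker",onz(T,(312,168),.04))
```

```text
hole top [[0.4717 0.0024 0.068 ]] side [[0.47   0.0051 0.068 ]] (array([0.471 , 0.0026, 0.066 ]), np.float64(0.0012316913273908686))
bolts top [[ 0.4608  0.0396  0.07  ]
 [ 0.4827 -0.0332  0.07  ]] side [[ 0.4815 -0.0319  0.07  ]
 [ 0.4601  0.0414  0.07  ]]
stand corners [[ 0.5366 -0.2086  0.066 ]
 [ 0.5465 -0.2643  0.066 ]
 [ 0.4884 -0.2754  0.066 ]
 [ 0.4796 -0.2178  0.066 ]] [[ 0.5128 -0.2414  0.066 ]]
stand corners side [[ 0.5451 -0.262   0.066 ]
 [ 0.4895 -0.2714  0.066 ]
 [ 0.4825 -0.2232  0.066 ]
 [ 0.537  -0.2137  0.066 ]]
cap top [[ 0.5145 -0.239   0.162 ]] side [[ 0.512  -0.2354  0.16  ]] (array([ 0.5136, -0.2398,  0.158 ]), np.float64(0.0017886174467868015))
collar [[ 0.5141 -0.24    0.07  ]] [[ 0.513  -0.2431  0.068 ]]
green (array([0.4609, 0.2608, 0.1832]), np.float64(0.0010214673221046282)) knob (array([0.4577, 0.3192, 0.1868]), np.float64(0.003138239191500278)) corner (array([0.5623, 0.2101, 0.217 ]), np.float64(0.07193331274086044)) (array([0.5653, 0.1604, 0.1785]), np.float64(0.04382166847126528)) (array([0.3853, 0.2327, 0.1268]), np.float64(0.002171311885443091))
blk [[0.3831 0.2214 0.1   ]
 [0.1878 0.2214 0.1   ]]
wax [[ 0.453  -0.1054  0.018 ]]
mould [[ 0.5582 -0.1048  0.014 ]]
beaker [[ 0.6864 -0.0854  0.04  ]]
```

Run:
```python
from rig import env
from h import *
from scipy.spatial.transform import Rotation as R
s=env.get_state()
np.set_printoptions(precision=3,suppress=True)
p=s["eef_pos"]; 
d=env.snapshot("wrist"); q=s["ee_rot"]; Rt=R.from_quat(np.r_[q[1:],q[0]])
print("cam in tool",Rt.inv().apply(d["pose"][:3,3]-p), Rt.inv().as_matrix()@d["pose"][:3,:3])
for x in [(0.5135,-0.240),(0.471,0.003)]:
  for yaw in np.radians([0,15,-15,-30,30,90,-90]):
    # tool down, tool y rotated by yaw from world +y
    qq=(R.from_euler('z',yaw)*R.from_quat([0,1,0,0])).as_quat(); qq=np.r_[qq[3],qq[:3]]
    for z in(.105,.3):print(x,np.degrees(yaw),z,env.inverse_kinematics([*x,z],qq))
q=[0,0,1,0]
env.line_to([p[0],p[1],.36],vel=.2)
print(env.get_state()["t"],env.get_state()["eef_pos"],env.get_state()["wrist_force"])
```

```text
cam in tool [ 0.071  0.    -0.192] [[ 0.001 -0.965 -0.263]
 [ 1.     0.001  0.001]
 [-0.    -0.263  0.965]]
(0.5135, -0.24) 0.0 0.105 [ 0.25   0.425  0.176  1.857 -0.095  0.867  2.042]
(0.5135, -0.24) 0.0 0.3 [ 0.055  0.242  0.406  1.651 -0.099  1.269  2.051]
(0.5135, -0.24) 14.999999999999998 0.105 [ 0.266  0.424  0.156  1.856 -0.084  0.867  2.295]
(0.5135, -0.24) 14.999999999999998 0.3 [ 0.06   0.242  0.4    1.651 -0.098  1.269  2.312]
(0.5135, -0.24) -14.999999999999998 0.105 [ 0.225  0.427  0.207  1.858 -0.112  0.868  1.795]
(0.5135, -0.24) -14.999999999999998 0.3 [ 0.035  0.244  0.431  1.652 -0.106  1.269  1.796]
(0.5135, -0.24) -29.999999999999996 0.105 [ 0.179  0.431  0.265  1.859 -0.144  0.87   1.561]
(0.5135, -0.24) -29.999999999999996 0.3 [ 0.022  0.245  0.447  1.652 -0.11   1.269  1.538]
(0.5135, -0.24) 29.999999999999996 0.105 [ 0.282  0.424  0.135  1.856 -0.073  0.867  2.547]
(0.5135, -0.24) 29.999999999999996 0.3 [ 0.065  0.241  0.394  1.651 -0.096  1.269  2.572]
(0.5135, -0.24) 90.0 0.105 [-0.495  0.906  1.354  1.879 -0.961  1.215 -1.946]
(0.5135, -0.24) 90.0 0.3 [-0.5
[... 685 characters left out ...]
 1.852  0.001  1.24   1.245]
(0.471, 0.003) -29.999999999999996 0.105 [ 0.004  0.272 -0.077  2.076  0.029  0.794  0.957]
(0.471, 0.003) -29.999999999999996 0.3 [-0.067  0.05   0.004  1.852 -0.     1.24   0.984]
(0.471, 0.003) 29.999999999999996 0.105 [ 0.128  0.279 -0.219  2.072  0.083  0.799  1.953]
(0.471, 0.003) 29.999999999999996 0.3 [-0.     0.052 -0.066  1.85   0.004  1.24   2.027]
(0.471, 0.003) 90.0 0.105 [-1.077  0.698  1.362  2.106 -0.816  1.041 -2.425]
(0.471, 0.003) 90.0 0.3 None
(0.471, 0.003) -90.0 0.105 [-0.124  0.27   0.069  2.081 -0.026  0.792 -0.039]
(0.471, 0.003) -90.0 0.3 [-0.151  0.047  0.091  1.855 -0.005  1.239 -0.059]
1.2917 [0.247 0.6   0.359] [ 0.265 -0.591 -0.053]
```

```bash
cat >> h.py <<'E'
from scipy.spatial.transform import Rotation as R
def qyaw(deg):
    q=(R.from_euler('z',np.radians(deg))*R.from_quat([0,1,0,0])).as_quat(); return np.r_[q[3],q[:3]]
Q=qyaw(-30)
np.set_printoptions(precision=4,suppress=True)
E
python3 - <<'E'
from rig import env
from h import *; import pickle
env.move_ptp([.471,.003,.30],Q)
env.pause(.15)
s=env.get_state();print(s["t"],s["eef_pos"],s["ee_rot"],s["wrist_force"])
W1=env.snapshot("wrist")
env.move_ptp([.5135,-.24,.30],Q)
env.pause(.15)
s=env.get_state();print(s["t"],s["eef_pos"],s["wrist_force"])
W2=env.snapshot("wrist"); 
pickle.dump((W1,W2),open("w.pkl","wb"))
cv2.imwrite("pics/w1.png",W1["frame"][:,:,::-1]);cv2.imwrite("pics/w2.png",W2["frame"][:,:,::-1])
print(proj(W1,[.471,.003,.068]),proj(W2,[[.5135,-.24,.066],[.5135,-.24,.162]]))
E
```

```text
3.7333 [0.4712 0.0038 0.3   ] [-0.      0.2581  0.9661  0.    ] [-0.4516 -1.3241  0.5624]
4.9083 [ 0.5142 -0.2376  0.3001] [ 0.4125 -0.2566  0.7405]
[[311.4446 205.928 ]] [[309.8039 205.9339]
 [309.1976 224.2209]]
```

View pics/w1.png

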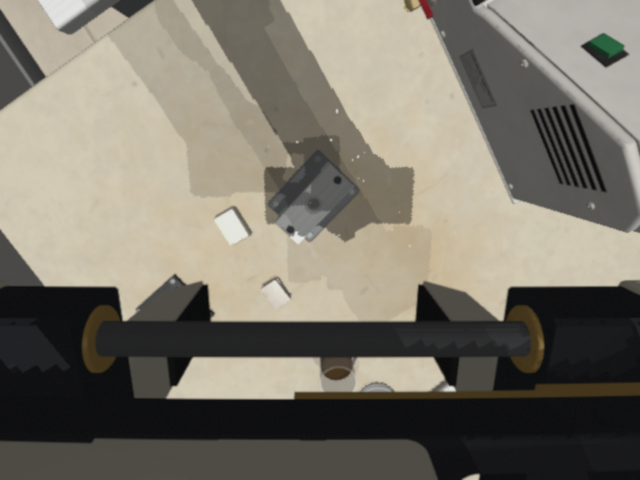

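View pics/w2.png

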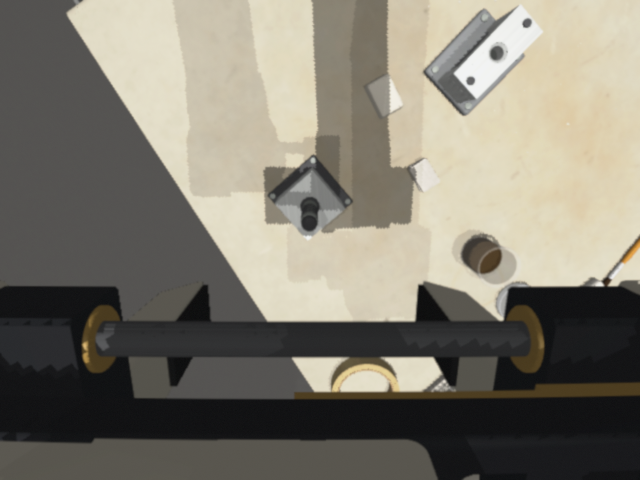

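Run:
```python
from h import *; import pickle
W1,W2=pickle.load(open("w.pkl","rb"))
a=[cv2.resize(W["frame"][150:250,260:370,::-1],None,fx=3.6,fy=3.6,interpolation=cv2.INTER_CUBIC) for W in(W1,W2)]
cv2.imwrite("pics/wz.png",cv2.convertScaleAbs(np.hstack(a),alpha=1.3))
```

```text
(no output)
```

View pics/wz.png

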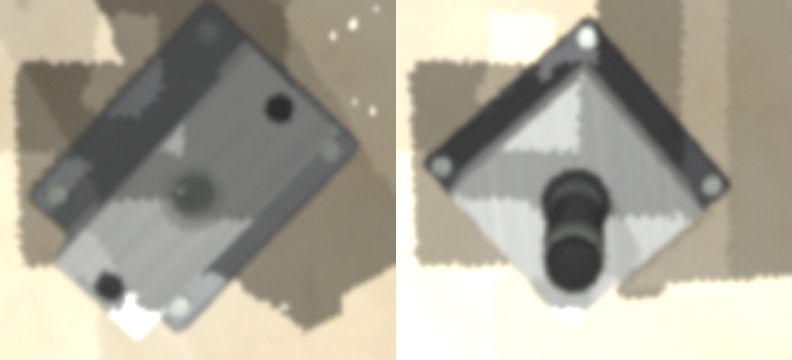

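Run:
```python
from h import *; import pickle
W1,W2=pickle.load(open("w.pkl","rb"))
z=lambda p:(np.array(p)+.5)/3.6-.5+[260,150]
print("hole",onz(W1,z((193,196)),.068),onz(W1,z((194.5,197.5)),.069))
print("cap",onz(W2,z((177,263)),.162),"collar",onz(W2,z((179,201)),.070))
print("hole from W2",onz(W2,(498,53),.068))
```

```text
hole [[0.4702 0.0058 0.068 ]] [[0.4707 0.006  0.069 ]]
cap [[ 0.5121 -0.2396  0.162 ]] collar [[ 0.5122 -0.2398  0.07  ]]
hole from W2 [[0.4715 0.0053 0.068 ]]
```

Run:
```python
from rig import env
from h import *; import pickle
env.line_to([.513,-.2397,.19],vel=.15)
env.pause(.3); s=env.get_state();print(s["t"],s["eef_pos"],s["wrist_force"])
env.line_to([.513,-.2397,.105],vel=.12)
env.pause(.4); s=env.get_state();print(s["t"],s["eef_pos"],s["wrist_force"])
for i in range(4):
  env.pause(.1); s=env.get_state();print(s["eef_pos"],s["wrist_force"])
W=env.snapshot("wrist");S=env.snapshot("side")
cv2.imwrite("pics/w3.png",W["frame"][:,:,::-1]);cv2.imwrite("pics/s3.png",cv2.resize(S["frame"][100:280,280:460,::-1],None,fx=3,fy=3))
```

```text
6.1417 [ 0.5134 -0.2399  0.1907] [-0.3847  0.5192  0.6721]
7.4 [ 0.5132 -0.2398  0.1054] [-0.727  -0.4223  0.5818]
[ 0.5131 -0.2397  0.1052] [-0.4329  0.35   -1.2925]
[ 0.513  -0.2397  0.1051] [ 0.167  -0.2447 -0.3801]
[ 0.513  -0.2397  0.105 ] [0.1795 0.44   0.8859]
[ 0.513  -0.2397  0.105 ] [0.1218 0.4426 0.7384]
```

View pics/w3.png

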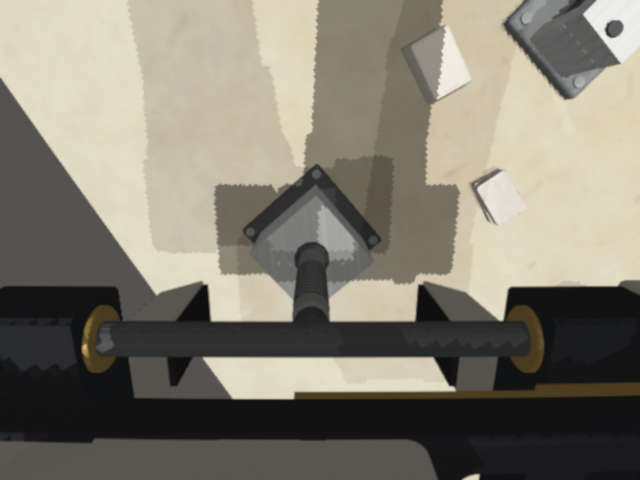

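View pics/s3.png

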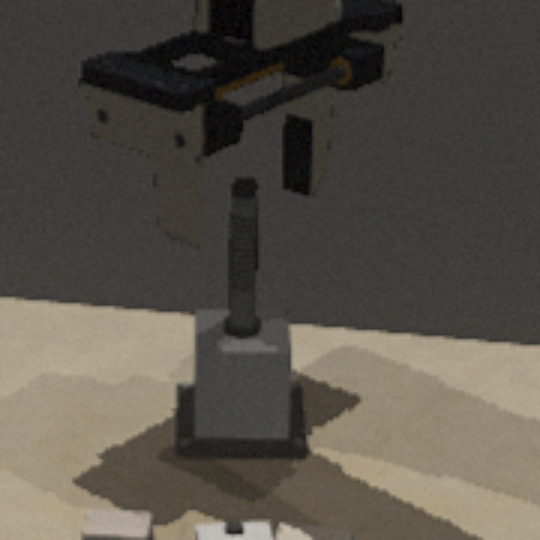

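Run:
```python
from rig import env
from h import *; import pickle
S=pickle.load(open("d0.pkl","rb"))["side"]
c=np.array([.513,-.2397,.105]); j=np.array([.5,.866,0])
print((proj(S,[c,c+.046*j,c-.046*j,c+.065*j,c-.065*j,c+[0,0,.057],c-[0,0,.037]])-[280,100])*3)
```

```text
[[242.3194 272.1619]
 [190.2366 299.2685]
 [291.4859 246.5728]
 [167.8112 310.9397]
 [310.9998 236.4165]
 [244.0069 181.2447]
 [241.2749 328.4878]]
```

Run:
```python
from rig import env
from h import *
W=env.snapshot("wrist");T=env.snapshot("top")
s=env.get_state();c=s["eef_pos"]; print(c,s["ee_rot"],s["opening"],s["t"],env.get_state()["joint_positions"])
j=np.array([.5,.866,0]);P=[c,c+.046*j,c-.046*j,c+.065*j,c-.065*j,c+[0,0,.057]]
P+= [p+[0,0,.019] for p in P[:3]]
pt=proj(T,P);print("wrist",proj(W,P));print("top",pt)
x0,y0=330,170
im=cv2.resize(T["frame"][y0:y0+150,x0:x0+150,::-1],None,fx=4,fy=4,interpolation=cv2.INTER_CUBIC)
for u,v in (pt-[x0,y0])*4: cv2.circle(im,(int(u),int(v)),4,(0,0,255),1)
im2=np.ascontiguousarray(W["frame"][:,:,::-1])
for u,v in proj(W,P): cv2.circle(im2,(int(u),int(v)),4,(0,0,255),1)
cv2.imwrite("pics/t4.png",im);cv2.imwrite("pics/w4.png",im2)
```

```text
[ 0.513  -0.2397  0.105 ] [-0.      0.2588  0.9659 -0.    ] 0.09185536960699052 8.0 [ 0.1866  0.4294  0.2554  1.8606 -0.1382  0.8687  1.5564]
wrist [[311.9292 278.535 ]
 [398.574  278.5385]
 [225.2634 278.4233]
 [434.1635 278.5083]
 [189.6534 278.3457]
 [311.7472 329.71  ]
 [311.8803 292.251 ]
 [407.0051 292.2209]
 [216.7309 292.0983]]
top [[410.0588 271.4746]
 [384.4572 256.6762]
 [435.5432 286.2173]
 [373.8641 250.5565]
 [446.0193 292.2812]
 [415.6513 271.5104]
 [411.8439 271.4862]
 [385.7002 256.3734]
 [437.8613 286.5392]]
```

View pics/t4.png

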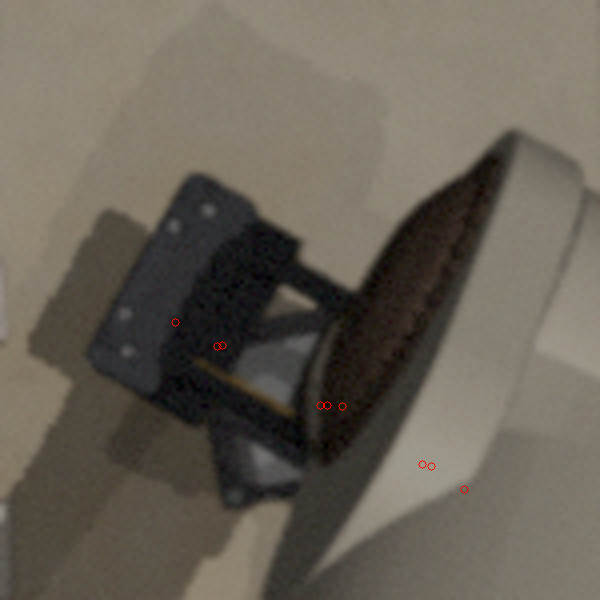

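View pics/w4.png

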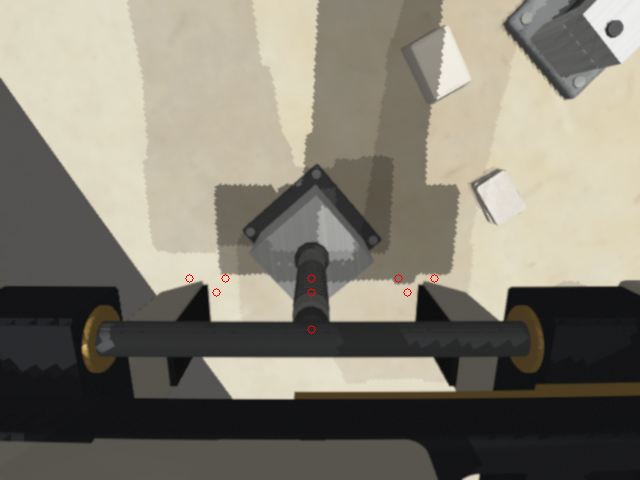

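The side view shows the open fingertips about 30 mm higher than the TCP projects. The fingers may swing forward as they shut, so I'll half-close in free air and check.

Run:
```python
from rig import env
from h import *
env.set_gripper(.035)
s=env.get_state();print(s["t"],s["opening"],s["eef_pos"],s["wrist_force"])
W=env.snapshot("wrist");S=env.snapshot("side")
c=s["eef_pos"];j=np.array([.5,.866,0]);P=[c,c+.0175*j,c-.0175*j]
im=cv2.resize(S["frame"][100:280,280:460,::-1],None,fx=3,fy=3)
for u,v in (proj(S,P)-[280,100])*3: cv2.circle(im,(int(u),int(v)),4,(0,0,255),1)
im2=np.ascontiguousarray(W["frame"][:,:,::-1])[150:450]
for u,v in proj(W,P): cv2.circle(im2,(int(u),int(v)-150),4,(0,0,255),1)
cv2.imwrite("pics/s5.png",im);cv2.imwrite("pics/w5.png",im2)
```

```text
9.025 0.0351152021066881 [ 0.513  -0.2397  0.105 ] [ 0.9264 -0.4605 -0.2904]
```

View pics/s5.png

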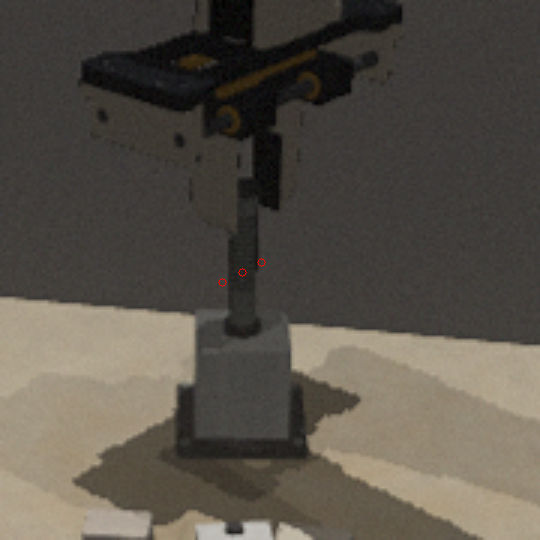

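View pics/w5.png

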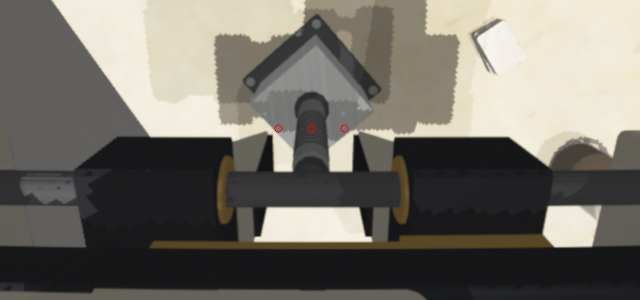

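Run:
```python
from rig import env
from h import *
W=env.snapshot("wrist");S=env.snapshot("side")
c=env.get_state()["eef_pos"];j=np.array([.5,.866,0]);tx=np.array([-.866,.5,0])
for h in(0,.02,.033):
  P=[c+[0,0,h]+a*.0175*j+b*.0095*tx for a in(1,-1) for b in(1,-1)]
  print(h,"W",proj(W,P).round(0).tolist(),"S",((proj(S,P)-[330,120])*6).round(0).tolist())
cv2.imwrite("pics/s6.png",cv2.convertScaleAbs(cv2.resize(S["frame"][120:220,310:420,::-1],None,fx=6,fy=6,interpolation=cv2.INTER_CUBIC),alpha=1.6))
cv2.imwrite("pics/w6.png",cv2.convertScaleAbs(cv2.resize(W["frame"][260:410,210:410,::-1],None,fx=4,fy=4,interpolation=cv2.INTER_CUBIC),alpha=1.6))
```

```text
0 W [[345.0, 261.0], [345.0, 295.0], [279.0, 261.0], [279.0, 295.0]] S [[171.0, 454.0], [120.0, 435.0], [248.0, 414.0], [198.0, 395.0]]
0.02 W [[349.0, 274.0], [348.0, 311.0], [275.0, 274.0], [276.0, 311.0]] S [[172.0, 391.0], [121.0, 372.0], [250.0, 351.0], [199.0, 334.0]]
0.033 W [[352.0, 284.0], [350.0, 323.0], [272.0, 284.0], [273.0, 323.0]] S [[173.0, 349.0], [121.0, 331.0], [251.0, 310.0], [200.0, 293.0]]
```

View pics/s6.png

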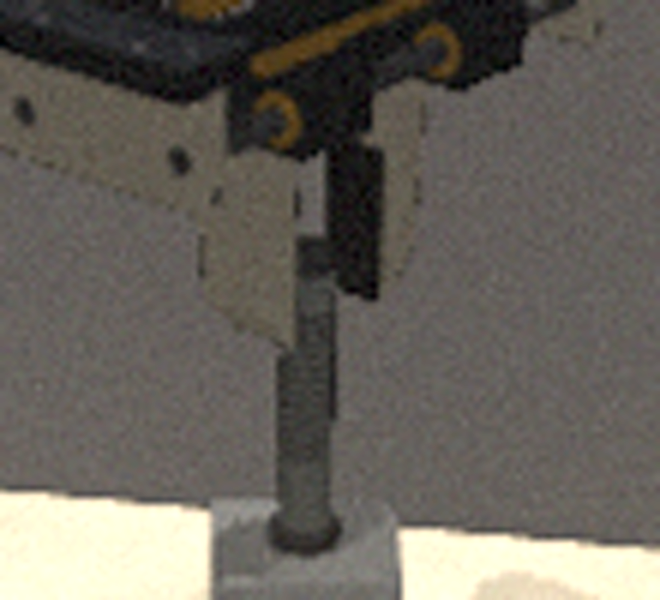

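View pics/w6.png

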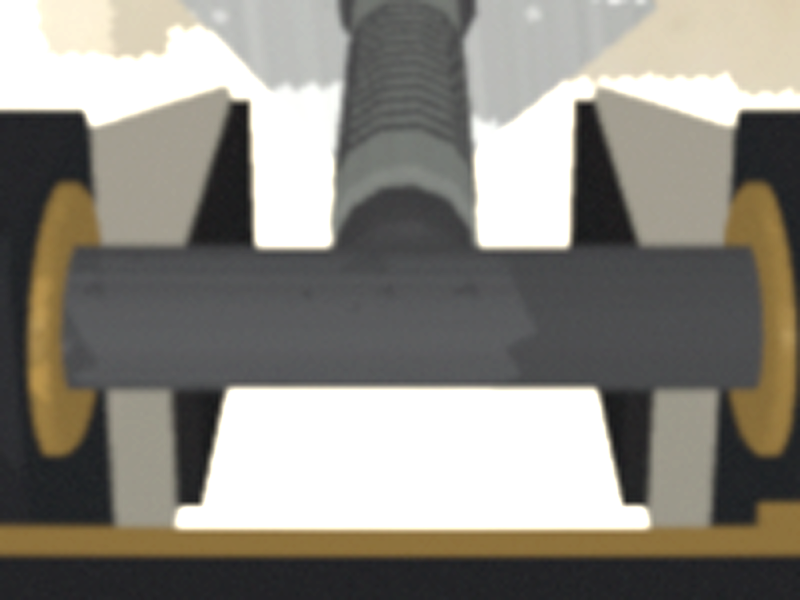

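Both views put the real fingertips 33 mm behind the reported TCP: the wrist corner at (272,284) and the side tip fit that offset exactly. I'll trust the pictures. I'll lower slowly while watching the force, then check again.

Run:
```python
from rig import env
from h import *
for z in(.092,.082,.076,.0725):
  env.line_to([.513,-.2397,z],vel=.06); s=env.get_state();print(s["t"],s["eef_pos"],s["wrist_force"])
  if abs(s["wrist_force"][2])>5: print("stop");break
env.pause(.15)
S=env.snapshot("side");W=env.snapshot("wrist")
cv2.imwrite("pics/s7.png",cv2.convertScaleAbs(cv2.resize(S["frame"][120:220,310:420,::-1],None,fx=6,fy=6,interpolation=cv2.INTER_CUBIC),alpha=1.6))
cv2.imwrite("pics/w7.png",W["frame"][:,:,::-1])
print((proj(S,[[.513,-.2397,.124]])-[310,120])*6)
```

```text
9.5917 [ 0.5124 -0.2395  0.0912] [0.0036 0.457  0.6501]
9.9083 [ 0.5125 -0.2395  0.0814] [ 0.0321 -0.298   0.968 ]
10.1583 [ 0.5127 -0.2395  0.0756] [-0.2711  0.0181 -0.1825]
10.4083 [ 0.5128 -0.2396  0.0723] [-0.6707 -0.6983  0.709 ]
[[305.7421 364.8609]]
```

View pics/s7.png

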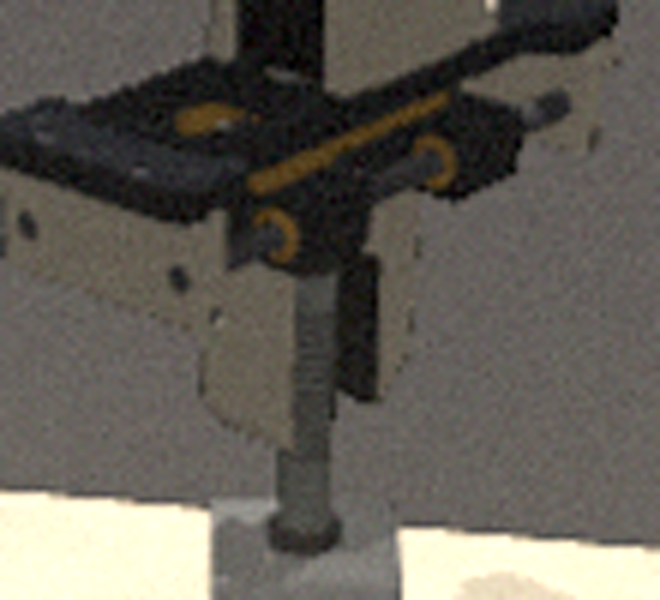

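View pics/w7.png

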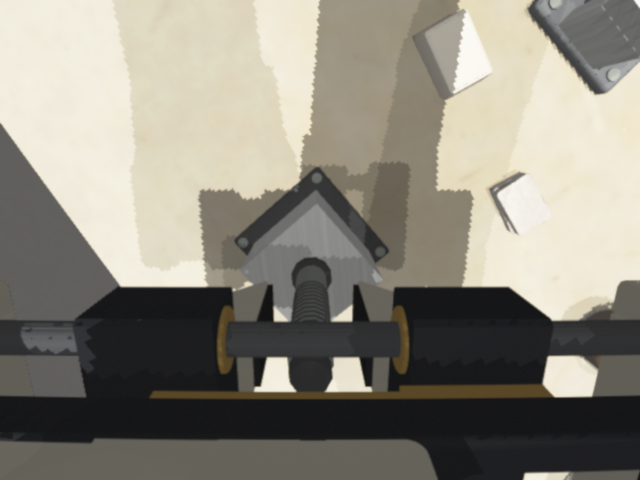

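```bash
cat >> h.py <<'E'
def F(env,n=5,dt=.015):
    a=[]
    for i in range(n):
        env.pause(dt); a.append(env.get_state()["wrist_force"])
    return np.mean(a,0)
E
python3 - <<'E'
from rig import env
from h import *
print(F(env)); env.set_gripper(0.0)
s=env.get_state();print(s["t"],s["opening"],s["eef_pos"],F(env))
x,y=.513,-.2397
env.line_to([x,y,.085],vel=.06); s=env.get_state();print(s["t"],s["opening"],s["eef_pos"],F(env))
env.line_to([x,y,.19],vel=.12); env.pause(.1);s=env.get_state();print(s["t"],s["opening"],s["eef_pos"],F(env))
S=env.snapshot("side");W=env.snapshot("wrist")
cv2.imwrite("pics/s8.png",cv2.convertScaleAbs(cv2.resize(S["frame"][60:240,280:460,::-1],None,fx=3.3,fy=3.3,interpolation=cv2.INTER_CUBIC),alpha=1.6))
cv2.imwrite("pics/w8.png",W["frame"][:,:,::-1])
E
```

```text
[ 0.132  -0.0771  0.0909]
11.2 0.015508234540748983 [ 0.5129 -0.2397  0.0725] [-0.1905  0.0131 -0.1694]
11.6417 0.015120732636850383 [ 0.5133 -0.2397  0.0855] [-0.1819  0.4706 -2.7843]
12.85 0.015834144652095875 [ 0.5122 -0.2394  0.1889] [ 0.1108 -0.1165 -2.4638]
```

View pics/s8.png

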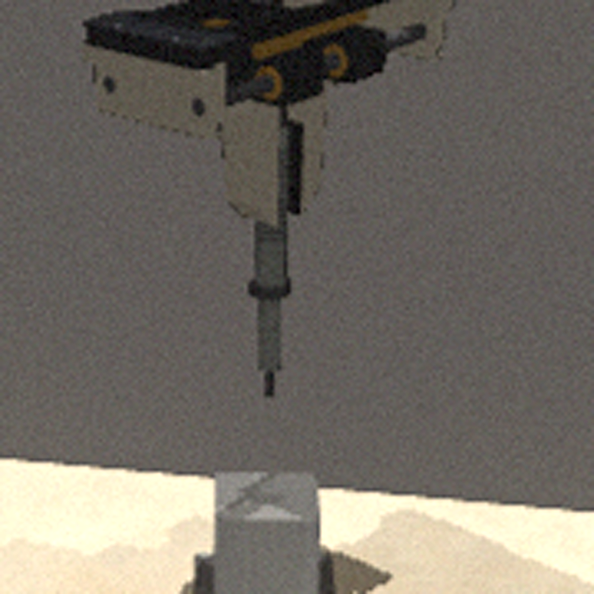

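View pics/w8.png

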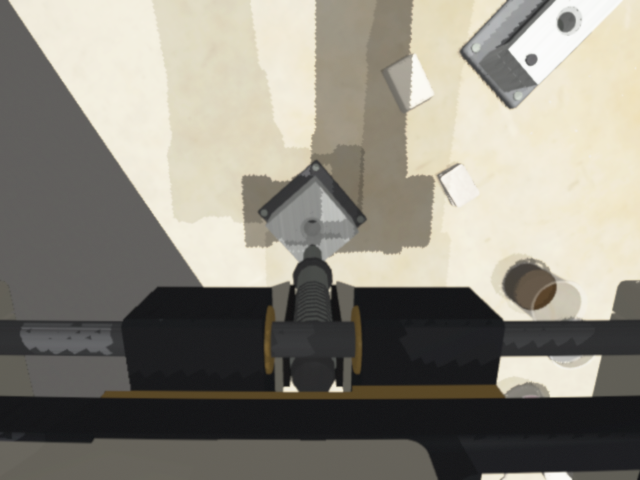

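Run:
```python
from rig import env
from h import *
W=env.snapshot("wrist");f=W["frame"][:,:,::-1]
a=cv2.resize(f[205:295,265:365],None,fx=4,fy=4,interpolation=cv2.INTER_CUBIC);b=cv2.resize(f[0:90,515:615],None,fx=4,fy=4,interpolation=cv2.INTER_CUBIC)
cv2.imwrite("pics/w9.png",np.hstack([a,b]))
e=env.get_state()["eef_pos"];print(e,proj(W,[*e[:2],.1245]),proj(W,[[.513,-.2397,.066],[.4707,.0043,.068]]))
import pickle;pickle.dump(W,open("w9.pkl","wb"))
```

```text
[ 0.5127 -0.2396  0.1895] [[312.0557 246.0213]] [[312.2233 227.7871]
 [567.5619  21.1419]]
```

View pics/w9.png

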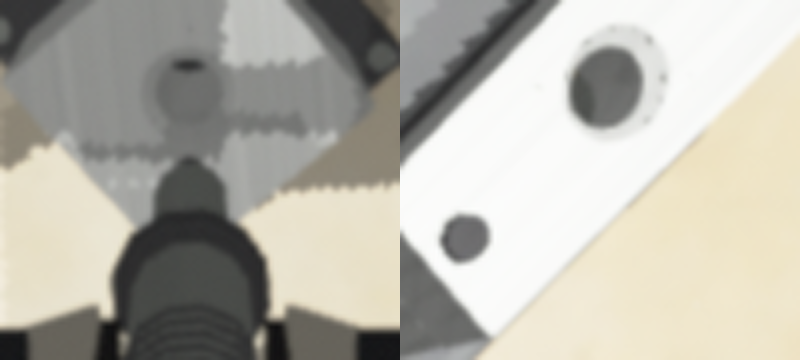

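Run:
```python
from h import *; import pickle
W=pickle.load(open("w9.pkl","rb"))
print(onz(W,(569.4,20.3),.068),onz(W,(311.5,228),.066),onz(W,(312.4,246),.1245))
from rig import env
x,y=.4705,.0042
env.line_to([x,y,.19],vel=.2); env.pause(.15);s=env.get_state();print(s["t"],s["opening"],s["eef_pos"],F(env))
env.line_to([x,y,.150],vel=.1); env.pause(.2);s=env.get_state();print(s["t"],s["eef_pos"],F(env))
S=env.snapshot("side");W=env.snapshot("wrist");T=env.snapshot("top")
pickle.dump((S,W,T),open("j.pkl","wb"))
cv2.imwrite("pics/s10.png",cv2.resize(S["frame"][210:360,300:420,::-1],None,fx=4,fy=4,interpolation=cv2.INTER_CUBIC))
cv2.imwrite("pics/w10.png",cv2.resize(W["frame"][190:300,230:400,::-1],None,fx=4,fy=4,interpolation=cv2.INTER_CUBIC))
print((proj(W,[[x,y,.068],[*s["eef_pos"][:2],s["eef_pos"][2]-.0645]])-[230,190])*4)
print((proj(S,[[x,y,.068],[*s["eef_pos"][:2],s["eef_pos"][2]-.0645]])-[300,210])*4)
```

```text
[[0.4708 0.0057 0.068 ]] [[ 0.5129 -0.2403  0.066 ]] [[ 0.5128 -0.2394  0.1245]]
14.625 0.015749816901338292 [0.4706 0.0031 0.19  ] [ 0.0975 -0.0246 -2.4744]
15.4583 [0.4712 0.0042 0.1508] [-0.0678 -0.0847 -2.9753]
[[326.6964 195.8152]
 [328.8416 225.6927]]
[[244.8888 328.4876]
 [243.7122 285.52  ]]
```

View pics/s10.png

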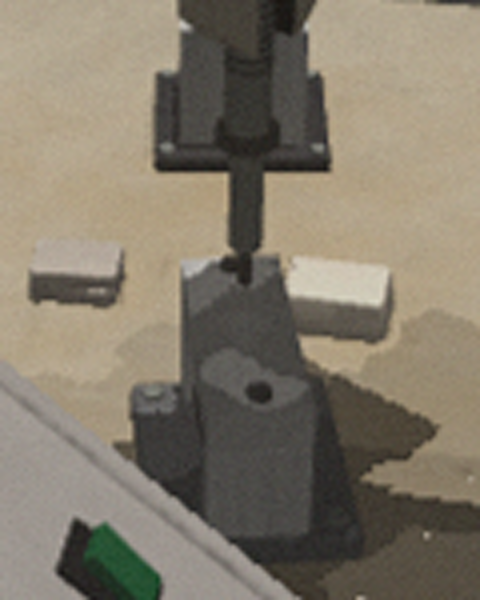

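View pics/w10.png

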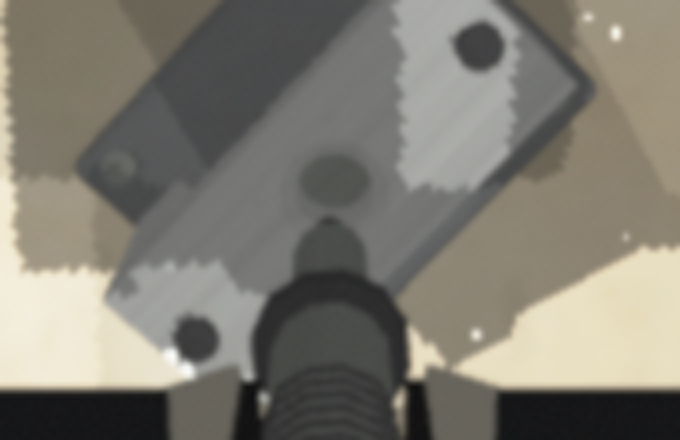

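Run:
```python
from h import *; import pickle
S,W,T=pickle.load(open("j.pkl","rb"))
z=lambda p:(np.array(p)+.5)/4-.5+[230,190]
print(onz(W,z((337.5,192)),.069),onz(W,z((335,190)),.068), onz(W,z((330,220)),.0863))
```

```text
[[0.4703 0.0063 0.069 ]] [[0.4699 0.006  0.068 ]] [[0.4701 0.0048 0.0863]]
```

Run:
```python
from rig import env
from h import *
x,y=.4706,.0054
env.line_to([x,y,.124],vel=.08); env.pause(.15)
s=env.get_state();f0=F(env);print(s["t"],s["eef_pos"],f0)
z=.124
for k in range(8):
  z-=.0015
  env.line_to([x,y,z],vel=.03); f=F(env,3); e=env.get_state()["eef_pos"];print(round(z,4),e,f-f0)
  if f[2]-f0[2]>2.5: break
print(env.get_state()["t"])
W=env.snapshot("wrist");S=env.snapshot("side")
cv2.imwrite("pics/s11.png",cv2.resize(S["frame"][210:360,300:420,::-1],None,fx=4,fy=4,interpolation=cv2.INTER_CUBIC))
cv2.imwrite("pics/w11.png",cv2.resize(W["frame"][190:300,230:400,::-1],None,fx=4,fy=4,interpolation=cv2.INTER_CUBIC))
```

```text
16.3167 [0.4711 0.0054 0.1245] [ 0.221   0.3602 -2.5531]
0.1225 [0.4706 0.0054 0.1225] [ 0.144   0.1017 -0.1417]
0.121 [0.4705 0.0054 0.1209] [-0.4108 -0.6412  0.6161]
0.1195 [0.4705 0.0054 0.1194] [-0.1205 -0.2398  0.3146]
0.118 [0.4705 0.0054 0.1179] [-0.1317 -0.5149 -0.1749]
0.1165 [0.4705 0.0054 0.1165] [-0.6085 -0.3233 -0.2506]
0.115 [0.4705 0.0054 0.1149] [-0.2156 -0.1809  0.0613]
0.1135 [0.4705 0.0054 0.1134] [-0.366  -0.5824 -0.0095]
0.112 [0.4705 0.0054 0.1119] [-0.209  -1.1148  0.6251]
18.8
```

View pics/s11.png

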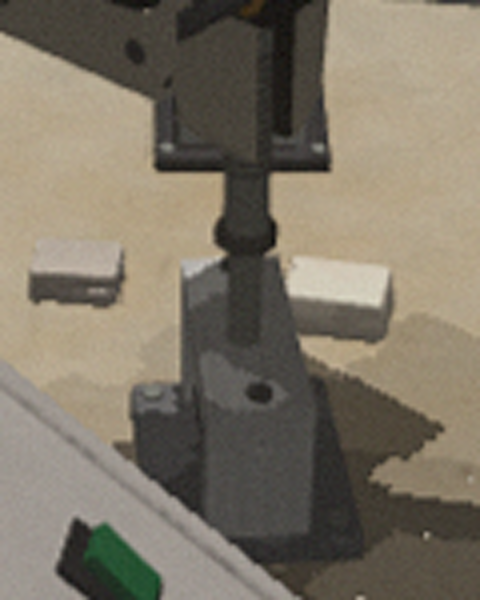

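View pics/w11.png

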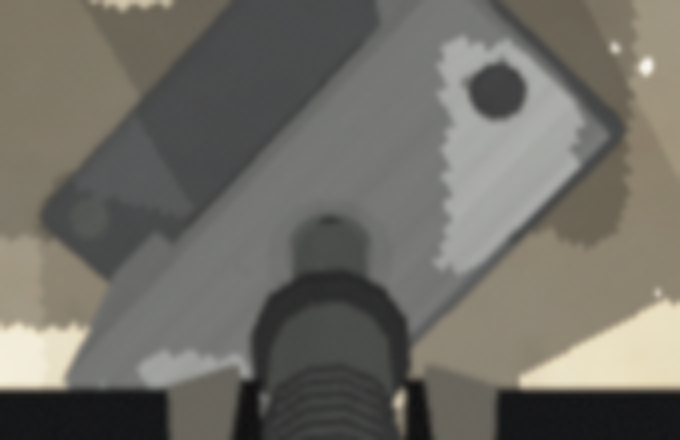

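Run:
```python
from rig import env
from h import *
x,y,z=.4706,.0050,.112
f0=np.array([0,0,-2.6])
for k in range(24):
  z-=.001
  env.line_to([x,y,z],vel=.03); f=F(env,3)-f0; s=env.get_state();e=s["eef_pos"];print(round(z,4),e,f,s["opening"])
  if f[2]>1.8:
    f=F(env,5)-f0; print("again",f)
    if f[2]>1.8: break
  for i in(0,1):
    if abs(f[i])>1.2:
      d=np.sign(f[i])*.0003
      if i: y+=d
      else: x+=d
      print("shift",x,y)
print(env.get_state()["t"])
```

```text
0.111 [0.4705 0.005  0.1109] [-0.1224  0.0166  0.0624] 0.01486795059114689
0.11 [0.4706 0.005  0.11  ] [-0.5946 -0.7655  0.3404] 0.01546128688866134
0.109 [0.4706 0.005  0.109 ] [-0.0246 -0.0567 -0.5182] 0.015521777364254086
0.108 [0.4706 0.005  0.108 ] [ 0.7949 -0.6775 -0.4543] 0.015200807027544202
0.107 [0.4705 0.005  0.107 ] [ 0.1413  0.1076 -0.2869] 0.015399135778524625
0.106 [0.4706 0.005  0.106 ] [-0.6289  0.3807  0.1285] 0.01564525749380738
0.105 [0.4706 0.005  0.105 ] [-0.306   0.5898 -0.4402] 0.01592682860587649
0.104 [0.4706 0.005  0.104 ] [-0.3169 -0.0868  0.2872] 0.015447300425224544
0.103 [0.4706 0.005  0.103 ] [-0.8081  0.0181 -0.1893] 0.01516909315170434
0.102 [0.4706 0.005  0.102 ] [-0.1689 -0.1939 -0.4808] 0.015382407371417429
0.101 [0.4705 0.005  0.1009] [ 0.1869 -0.2875 -0.442 ] 0.015373937881651223
0.1 [0.4705 0.005  0.1   ] [ 0.5541 -0.0342 -0.0323] 0.015035860077815603
0.099 [0.4706 0.005  0.099 ] [-0.2304 -0.2394 -0.0852] 0.01557673479194375
0.098 [0.4705 0.005  0.098 ] [-0.1256 -0.3727  0.331 ] 0.01551486537231606
0.097 [0.4705 0.005  0.0969] [ 0.2653 -0.4483 -0.2634] 0.015442211690457112
0.096 [0.4705 0.005  0.0959] [-0.4114 -0.0711 -0.3443] 0.015473954038195091
0.095 [0.4706 0.005  0.095 ] [-0.4157  0.399   0.1836] 0.015246670318258989
0.094 [0.4706 0.005  0.094 ] [-0.3039  0.305  -0.2414] 0.015316262214365297
0.093 [0.4708 0.005  0.0932] [-0.3109  0.3483  3.1791] 0.01575688233962723
again [-0.8259  0.0849  3.2076]
24.6833
```

Run:
```python
from rig import env
from h import *
x,y,z=.4706,.0050,.093
f0=np.array([0,0,-2.6]);pk=0
for k in range(14):
  z-=.0005
  env.line_to([x,y,z],vel=.02); f=F(env,5,.02)-f0; s=env.get_state();e=s["eef_pos"];print(round(z,4),e,f,round(s["opening"],4))
  pk=max(pk,f[2])
  if f[2]>14 or (pk>8 and f[2]<5.5): break
print(env.get_state()["t"])
```

```text
0.0925 [0.4707 0.005  0.0926] [-0.5158 -0.1615  3.1412] 0.0155
0.092 [0.4707 0.005  0.0921] [-0.3447  0.3149  3.4362] 0.0156
0.0915 [0.4707 0.005  0.0916] [-0.3534  0.2016  4.4917] 0.0157
0.091 [0.4708 0.005  0.0911] [-0.7181 -0.4212  5.95  ] 0.0156
0.0905 [0.4707 0.005  0.0906] [-0.4113 -0.0077  7.3093] 0.0155
0.09 [0.4708 0.005  0.0901] [-0.9064 -0.2318  8.111 ] 0.0157
0.0895 [0.4708 0.005  0.0897] [-1.3363 -0.0354  8.3915] 0.0155
0.089 [0.4709 0.005  0.0893] [-0.9102 -0.0004  9.2023] 0.0154
0.0885 [0.4709 0.005  0.0889] [-1.2586  0.0465  9.7618] 0.0155
0.088 [0.471  0.005  0.0884] [-0.708   0.2672 10.1786] 0.0157
0.0875 [0.4709 0.005  0.0878] [-0.9402 -0.195   9.5406] 0.0152
0.087 [0.4708 0.005  0.0871] [-0.3377  0.3557  7.6233] 0.0154
0.0865 [0.4705 0.005  0.0863] [ 0.2767 -0.1258  4.4544] 0.0154
29.0167
```

Run:
```python
from rig import env
from h import *
x,y=.4706,.0050
f0=np.array([0,0,-2.6])
f=F(env,8,.02)-f0;print(env.get_state()["eef_pos"],f)
for z in(.0863,.0861,.0859):
  env.line_to([x,y,z],vel=.02); f=F(env,8,.02)-f0; s=env.get_state();print(z,s["eef_pos"],f,s["t"])
  if f[2]>5.5: break
  if s["eef_pos"][2]<=.0859: break
```

```text
[0.4705 0.005  0.0863] [0.2663 0.0666 4.2482]
0.0863 [0.4705 0.005  0.0862] [0.1381 0.0691 4.127 ] 29.5333
0.0861 [0.4706 0.005  0.0861] [0.1304 0.1263 4.4953] 29.9167
0.0859 [0.4706 0.005  0.0859] [ 0.2468 -0.2126  4.5338] 30.3
```

The force peaked at 10.2 N, fell to 4.1 N and is flat, about 7.2 mm in and short of the stop. Next I'll lift out and go back to the stand.

Run:
```python
from rig import env
from h import *; import pickle
x,y=.4706,.0050
f0=np.array([0,0,-2.6])
for z in(.0925,.0945): env.line_to([x,y,z],vel=.04); print(z,env.get_state()["eef_pos"],F(env,4)-f0)
env.line_to([x,y,.185],vel=.12); env.pause(.05)
env.line_to([.513,-.2397,.185],vel=.2); env.pause(.2)
env.line_to([.513,-.2397,.145],vel=.1); env.pause(.35)
s=env.get_state();e=s["eef_pos"];print(s["t"],e,F(env),s["opening"])
W=env.snapshot("wrist");S=env.snapshot("side")
pickle.dump((W,S),open("r.pkl","wb"))
cv2.imwrite("pics/s12.png",cv2.convertScaleAbs(cv2.resize(S["frame"][100:240,300:420,::-1],None,fx=4,fy=4,interpolation=cv2.INTER_CUBIC),alpha=1.5))
cv2.imwrite("pics/w12.png",cv2.resize(W["frame"][190:300,230:400,::-1],None,fx=4,fy=4,interpolation=cv2.INTER_CUBIC))
P=[[.513,-.2397,.066],[*e[:2],e[2]-.0645],[*e[:2],e[2]-.0065]]
print((proj(W,P)-[230,190])*4,(proj(S,P)-[300,100])*4)
```

```text
0.0925 [0.4701 0.005  0.0926] [-1.4263 -0.4235  3.4692]
0.0945 [0.4707 0.005  0.0944] [-0.0357 -0.0847  0.0137]
34.45 [ 0.5133 -0.2398  0.1455] [ 0.1549 -0.0485 -2.6206] 0.01528673283577689
[[327.937  200.9486]
 [328.1677 224.9812]
 [327.8298 339.0629]] [[241.626  441.9666]
 [241.486  411.6525]
 [243.7008 291.1689]]
```

View pics/s12.png

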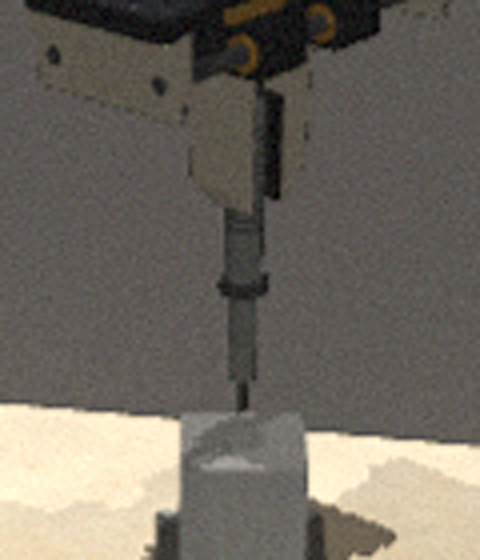

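View pics/w12.png

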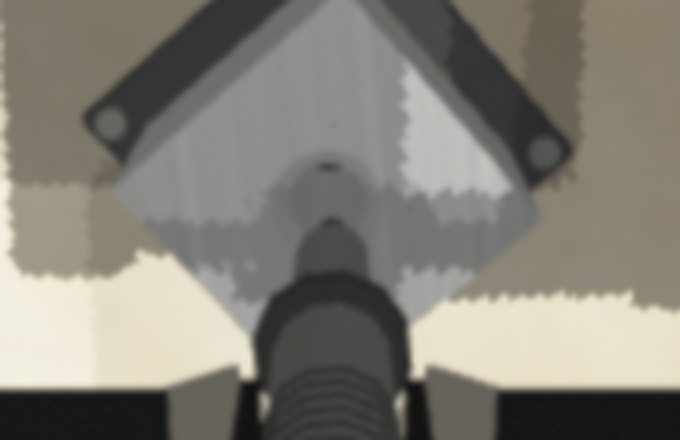

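Run:
```python
from rig import env
from h import *
x,y=.513,-.2397; f0=np.array([0,0,-2.6])
ok=True
for z in(.117,.112,.107,.1,.093,.086,.080,.0765,.0745,.0735,.073,.0725,.072):
  env.line_to([x,y,z],vel=.05); f=F(env,3)-f0; s=env.get_state();print(z,s["eef_pos"],f)
  if np.abs(f[:2]).max()>6 or (z>.075 and f[2]>4): print("abort");ok=False;break
  if z<.075 and f[2]>1.8: print("seat");break
print(s["t"])
S=env.snapshot("side")
cv2.imwrite("pics/s13.png",cv2.convertScaleAbs(cv2.resize(S["frame"][100:240,300:420,::-1],None,fx=4,fy=4,interpolation=cv2.INTER_CUBIC),alpha=1.5))
```

```text
0.117 [ 0.5132 -0.2399  0.1172] [0.1224 0.2759 0.1571]
0.112 [ 0.5129 -0.2396  0.1119] [0.1546 0.2141 0.5561]
0.107 [ 0.5128 -0.2396  0.1067] [ 0.5318  0.2716 -0.2752]
0.1 [ 0.5129 -0.2396  0.0997] [0.0337 0.0478 0.409 ]
0.093 [ 0.5129 -0.2396  0.0928] [-0.3162  0.1494  0.2233]
0.086 [ 0.5129 -0.2396  0.0858] [-0.0988  0.3858  0.3082]
0.08 [ 0.513  -0.2396  0.0798] [-0.3724 -0.0144  0.1069]
0.0765 [ 0.513  -0.2396  0.0764] [-0.0311  0.306   0.0773]
0.0745 [ 0.513  -0.2397  0.0745] [-0.3223 -0.2538 -0.201 ]
0.0735 [ 0.513  -0.2397  0.0735] [-0.1236 -0.0501  0.2172]
0.073 [ 0.513  -0.2397  0.073 ] [-0.2369 -0.3278 -0.0886]
0.0725 [ 0.5131 -0.2398  0.0726] [-0.2938 -0.4335  0.9556]
0.072 [ 0.5132 -0.2398  0.0725] [-1.7391  0.6426  7.4242]
seat
39.1333
```

View pics/s13.png

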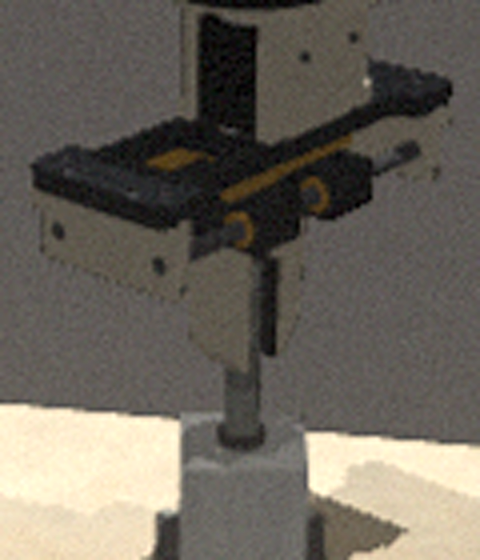

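Seated at the original height. I'll take the load off, release, retreat and check.

Run:
```python
from rig import env
from h import *
x,y=.513,-.2397
env.line_to([x,y,.0726],vel=.02); env.pause(.1); print(F(env))
env.set_gripper(.05); s=env.get_state();print(s["t"],s["opening"],F(env))
env.line_to([x,y,.12],vel=.08); print(F(env))
env.line_to([x,y,.30],vel=.2); env.pause(.3)
W=env.snapshot("wrist");S=env.snapshot("side");T=env.snapshot("top");s=env.get_state();print(s["t"],s["eef_pos"],s["wrist_force"])
cv2.imwrite("pics/s14.png",cv2.convertScaleAbs(cv2.resize(S["frame"][140:360,220:420,::-1],None,fx=2.7,fy=2.7,interpolation=cv2.INTER_CUBIC),alpha=1.4))
cv2.imwrite("pics/w14.png",W["frame"][:,:,::-1]);cv2.imwrite("pics/t14.png",T["frame"][:,:,::-1])
P=[[x,y,.162],[x,y,.070]];print(proj(W,P),(proj(S,P)-[220,140])*2.7)
```

```text
[-0.6388  0.2045  1.2431]
40.3667 0.049839184088064974 [-0.3299  0.0864 -0.0031]
[ 0.0201  0.0895 -0.168 ]
42.775 [ 0.5129 -0.2397  0.2997] [-0.3979 -0.8984 -0.2609]
[[312.2302 224.3538]
 [312.2994 206.7062]] [[381.6062  55.1202]
 [379.1973 184.9454]]
```

View pics/s14.png

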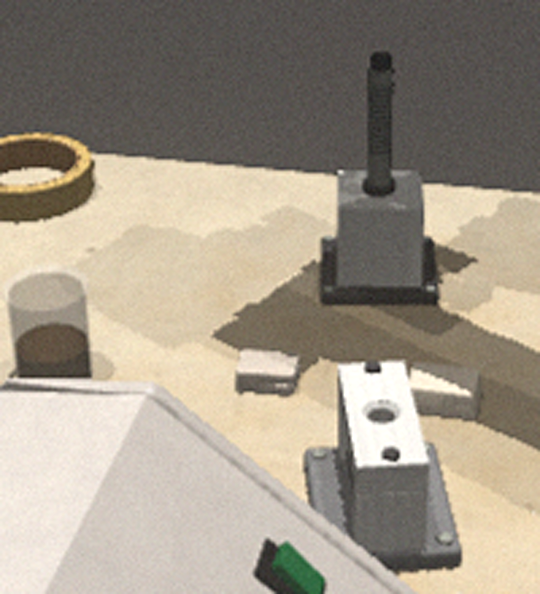

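View pics/w14.png

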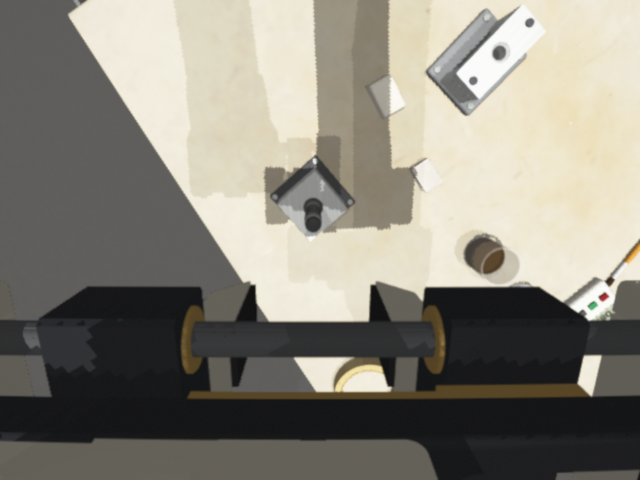

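The punch stands upright and seated: cap at (313,222) in the wrist view, as predicted. The bystanders have not moved and the gripper is clear. Handing in.

Run:
```python
from rig import env
print(env.close_job(), env.get_state()["t"])
```

```text
the job is handed in; nothing more can be done
the job is handed in; nothing more can be done
```

I pressed the punch on the tag through the jig's guide hole until its spring tripped, put it back in its stand and handed the job in. The clock read 42.8 s at the last check, against the 64 s limit.

- **Pressing:** The pin met the tag about 38 to 39 mm below the bridge top. The force rose to 10.2 N, fell to 4.1 N and stayed flat. I stopped about 7 mm in, at 4.5 N, so there was no sign of the internal stop. On lifting, the force went back to zero at the height where contact began, so the punch had not slipped in the grip.
- **Putting back:** The collar touched the block at the same arm height as at the grasp. The push reached about 7 N for a moment, and I eased it off before letting go. The last pictures show the punch upright and seated, the gripper clear, and the wax block, moulds and beaker where they were.
- **Disagreements:**
  - The pictures put the real fingertips about 33 mm behind the reported TCP. I set the grasp height from the pictures, and the grasp and seating heights agreed with that.
  - The three cameras differed by about 3 mm on the guide hole's position. I steered by the wrist camera, then moved 0.4 mm back after a small side force at the chamfer. After that the nose went down without side contact.

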